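# Lock the hold-down stud on the tilted rocker platform so its toe holds the staining tray

### The arm

A 6-joint arm with a two-finger parallel gripper is mounted at the origin on a cart in front of the work surface, level with it; the furniture and walls round the work are solid. World frame = base frame: x ahead of the robot, y to its left, z up, the work surface at z = 0. Lengths are in m, angles in rad, forces in N, time in s.
With the tool pointing down it reaches from about 0.275 to 0.825 m from the base axis. Payload 4.9 kg.
Tool frame: the origin (TCP) lies on the centre line of the jaws, within the pads' length; the fingertips stand 11 mm ahead of it and the grasp point (between the pads) lies 8 mm behind it (tip_reach is the distance from the TCP to the fingertips, in m); z points along the fingers, y is the direction in which the jaws open and shut (so a half turn about z gives the same grasp; the last joint's range is limited). The gripper opens to 85 mm and grips with 20 to 120 N. Pads are 22 mm wide; open, the fingers measure 114 mm over their backs; the gripper's body (76 mm by 85 mm) begins 54 mm behind the grasp point. The pads swing forward as they close: fully open they stand 13 mm farther back than shut.
Start: joints at [1.023, 0.326, -0.193, 1.052, 0, 1.437], TCP at [0.221, 0.504, 0.242] pointing down, gripper open.
Joint ranges: [-2.65, 2.65], [-0.97, 1.79], [-1.3, 1.35], [-1.93, 2.1], [-1.47, 1.37], [-3.14, 3.14]. Speed limits (rad/s): [2.57, 2.57, 3.14, 3.14, 3.14, 3.14].

### API

Orientations are given as a unit quaternion [x, y, z, w].
In Python, from workcell import movep, line_to, move_j, grip, wait, ik, capture, Unreachable, finish_job, current_clock, current_joints, current_dq, current_tau, current_tool_pos, current_tcp_rot, current_contact_force, current_torque, current_width, tip_reach gives the robot as it stands. Calls block until the motion is done:
- movep(position, orientation): joint-space move of the TCP to a pose.
- line_to(position, ori=None, max_speed=0.15): straight line of the TCP; ori=None keeps the orientation; max_speed is the mean speed in m/s.
- move_j(angles): joint-space move.
- grip(opening, force=None): opening from 0.0 (shut) to 1.0 (fully open); force is the grip in N (None keeps the last); returns when the fingers have stopped.
- wait(seconds).
- ik(position, orientation): joint angles nearest the present ones, or None.
- capture(name): name is "scene" or "top"; returns a dict with "pixels" (480x640x3 uint8, blue, green, red), "fx", "fy", "cx", "cy" (pixels), "k1" (the pictures are not rectified: a ray, as slopes to the right and down, at radius r is drawn at 1 + k1 r^2 times it, then the intrinsics apply), "xyz" and "orientation" of the camera in the world. Camera axes: x right, y up, looking along -z (the intrinsics and any distortion apply to the point x, -y, -z); pixel columns grow to the right and rows downward; lengths in m; the calibration is good to about 2 mm. A picture is of the moment at which its call begins. There is no depth.
A pose or a line that the arm cannot do raises Unreachable and nothing moves.
- finish_job(): hands the job in, once; it reports no verdict.
Readings, each from a call of its own:
- current_clock(): time.
- current_joints(): joint angles.
- current_dq(): joint speeds.
- current_tau(): joint torques, N m.
- current_tool_pos(): TCP position.
- current_tcp_rot(): TCP orientation.
- current_contact_force(): force on the tool from outside, world axes, zero at the start.
- current_torque(): the same for the moment, N m.
- current_width(): opening from 0.0 (shut) to 1.0 (fully open).
Only numpy, scipy, OpenCV 4.12 (cv2) and the standard library are available. Lean on these libraries where they do the work, as an engineer would, in place of code of your own. Each camera call takes 0.05 s, during which the arm holds its last target.

### The job

The white staining tray on the tilted rocker platform needs its hold-down before the rocker may run. Take the quarter-turn stud from the blue block, drop its T-head into the wide opening at the near end of the slotted rail until its collar sits on the rail, slide it along the slot to the round keyhole seat in the middle, and turn it a quarter turn there so that it locks with its orange toe over the tray's rim. Let go of it, and leave the tray and everything else on the bench where they are.

Things in the scene. Friction and masses are not known exactly. Their poses are not given: they have to be found in the camera images.
- stud: Loose quarter-turn stud, 96 mm tall, 0.16 kg, hanging upright by its collar in the blue block. Origin: centre of the T-head's underside; z up the stem; x = long direction of head, neck, wing and toe. Steel T-head 34 (x) x 18 (y) mm, round ends, z 0 to 8; neck 21 (x) x 12 (y), round ends, z 8 to 16; round collar 30 across, z 16 to 20.5; toe and wing above.
- stud_wing (a point): Centre of the stud's black wing grip (axes as the stud's), on the stem's axis 77 mm above the stud's origin. The grip is 46 (x) x 16 (y) x 38 (z) mm with flat sides, to be pinched across its 16 mm thickness.
- stud_toe (a point): Rubber pad under the orange toe, 37 mm from the stem's axis along the stud's +x and 23.5 mm above its origin. The toe, 16 mm wide, z 23.5 to 32 mm, points to +x only and reaches 43 mm from the stem's axis.
- block: Blue parking block, 100 x 60 x 26 mm, fixed. Origin: centre of its underside. The stud hangs in its pocket (39 x 23 mm, long side along the block's x, 20 mm deep, centre 10 mm to the block's -x), the stud's x along the block's x; it lifts straight out.
- platform: Tilted plate of the white see-saw rocker, 152 x 210 mm, fixed, sloping 27 degrees down to the left or half towards the robot. Origin: middle of its upper face; x uphill, y away from the robot along the aluminium rail, z out of the plate. The rail, 48 mm wide, is centred on x = +48 mm, its top 24 mm above the plate. Slot 15 mm wide between 6 mm thick lips; channel below 38 mm wide, 12 mm high.
- loading_opening (a point): Centre of the loading opening near the rail's end next to the robot, level with the rail's top (axes as the platform's): a gap in the lips, 39 mm along the rail x 22 mm across. Only here does the T-head go in or out, long side along the rail, stem square to the plate. With the collar resting on the rail the stud's origin is 16 mm below this level; the head then has 2 mm of play under the lips.
- keyhole_seat (a point): Centre of the keyhole seat, level with the rail's top (axes as the platform's), 70 mm along the slot (+y) from the loading opening: an eight-sided widening, 23 mm across. The neck can turn here only. Turned a quarter turn, either way, it cannot slide on; the toe must then point downhill (platform -x), over the tray's upper rim.
- tray: Loose white staining tray, 88 x 150 x 30 mm, 0.25 kg, on the platform, its lower rim under a fixed steel lip. Origin: centre of its underside; axes as the platform's. Its upper rim ends 19 mm uphill of the platform's origin, 30 mm above the plate; the locked stud's toe passes 1.5 mm above it.
- buffer_bottle: White bottle with a blue cap, 62 mm across, 130 mm tall, bystander at the right. Origin: centre of its underside.
- amber_bottle: Amber bottle with a black cap, 62 mm across, 140 mm tall, bystander at the right. Origin: centre of its underside.
- beaker: Glass beaker, 80 mm across, 95 mm tall, bystander at the left. Origin: centre of its underside.
- flask: Conical flask, 80 mm across, 140 mm tall, bystander at the left. Origin: centre of its underside.
- lab_timer: White bench timer, 72 x 62 x 20 mm, bystander at the right. Origin: centre of its underside.
- marker: Blue marker pen, 137 mm long, bystander lying at the left. Origin: its middle, on its underside.
- petri_dish: Petri dish, 80 mm across, 17 mm high, bystander left of the rocker. Origin: centre of its underside.

How it is judged:
By the outcome, as a careful person would: the job done as asked, in the order asked, and still so for the second after the job is handed in, with the robot touching nothing.
It also fails if it takes over 58 s, if anything falls off the work surface, if the arm or the gripper's body presses on something with over 40 N, if the wrist force passes 120 N, or if a joint passes its speed limit or range.

## Working session

There is one attempt and no reset: what is moved stays moved. The work goes in short steps, each a Python script; the robot and the scene stay as the last script left them, time stands still between calls to the robot, and variables do not carry over. Pictures are saved under pics/ and viewed, and the job is handed in when it is done.

```bash
ls; mkdir -p pics
python3 - <<'E'
from workcell import *
import cv2,pickle
for n in("scene","top"):
    c=capture(n); cv2.imwrite(f"pics/{n}0.png",c["pixels"]); pickle.dump(c,open(f"{n}0.pkl","wb"))
    print({k:v for k,v in c.items() if k!="pixels"})
print(current_clock(),current_tool_pos(),current_tcp_rot(),tip_reach() if callable(tip_reach) else tip_reach)
E
```

```text
pics
{'fx': 442.57477008827675, 'fy': 442.57477008827675, 'cx': 316.565795653381, 'cy': 240.17269443523003, 'k1': -0.0999641507611884, 'xyz': array([-0.3719246 , -0.98703405,  0.78794648]), 'orientation': array([ 0.47561209, -0.18783413, -0.30324572,  0.80408552])}
{'fx': 452.8016066528134, 'fy': 452.8016066528134, 'cx': 317.4987550603787, 'cy': 241.8998895317377, 'k1': -0.05571477069311863, 'xyz': array([ 0.3035217 , -0.03637809,  1.3950925 ]), 'orientation': array([ 0.04628971, -0.05217354, -0.69502543,  0.71559404])}
0.1 [0.22088754 0.50315338 0.241602  ] [ 2.05437360e-01  9.78669972e-01 -7.16648809e-04 -2.50907221e-04] 0.011
```

View pics/scene0.png

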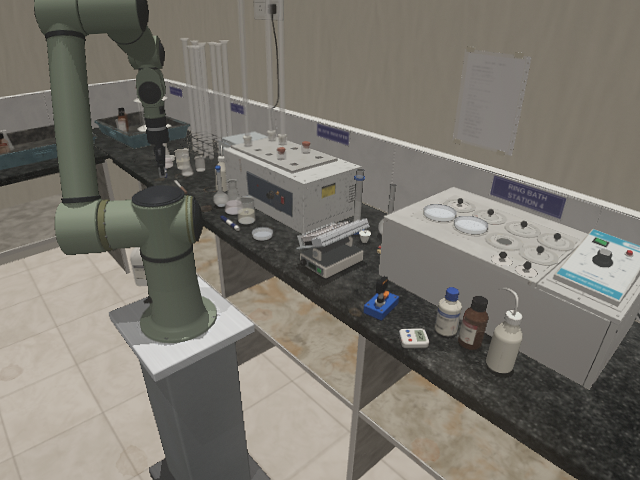

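View pics/top0.png

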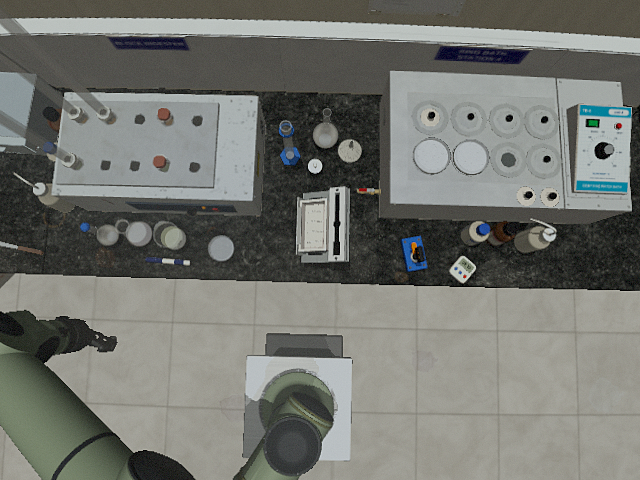

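```bash
cat > h.py <<'E'
import numpy as np,cv2,pickle
from scipy.spatial.transform import Rotation as R
def ray(c,u,v):
    K=np.array([[c["fx"],0,c["cx"]],[0,c["fy"],c["cy"]],[0,0,1]])
    # radial model: r_d = r(1+k1 r^2) = opencv model with k1
    p=cv2.undistortPointsIter(np.array([[[u,v]]],float),K,np.array([c["k1"],0,0,0,0.]),None,None,(3,100,1e-12))[0,0]
    d=R.from_quat(c["orientation"]).apply([p[0],-p[1],-1.]); return np.array(c["xyz"]),d/np.linalg.norm(d)
def onz(c,u,v,z):
    o,d=ray(c,u,v); return o+d*(z-o[2])/d[2]
def proj(c,P):
    q=R.from_quat(c["orientation"]).inv().apply(np.array(P)-c["xyz"]); x,y=q[0]/-q[2],-q[1]/-q[2]
    s=1+c["k1"]*(x*x+y*y); return np.array([c["fx"]*x*s+c["cx"],c["fy"]*y*s+c["cy"]])
def tri(rs):
    A=np.zeros((3,3));b=np.zeros(3)
    for o,d in rs:
        M=np.eye(3)-np.outer(d,d);A+=M;b+=M@o
    p=np.linalg.solve(A,b);return p,[np.linalg.norm((np.eye(3)-np.outer(d,d))@(p-o)) for o,d in rs]
E
python3 - <<'E'
import cv2
def crop(n,x,y,w,h,s,o):
    im=cv2.imread(f"pics/{n}.png")[y:y+h,x:x+w]; im=cv2.resize(im,None,fx=s,fy=s,interpolation=cv2.INTER_CUBIC); cv2.imwrite(f"pics/{o}.png",im)
crop("top0",285,175,75,95,6,"t_rock"); crop("top0",385,220,100,70,7,"t_block")
crop("scene0",285,210,95,75,8,"s_rock"); crop("scene0",350,265,90,70,8,"s_block")
E
```

```text
(no output)
```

View pics/t_rock.png

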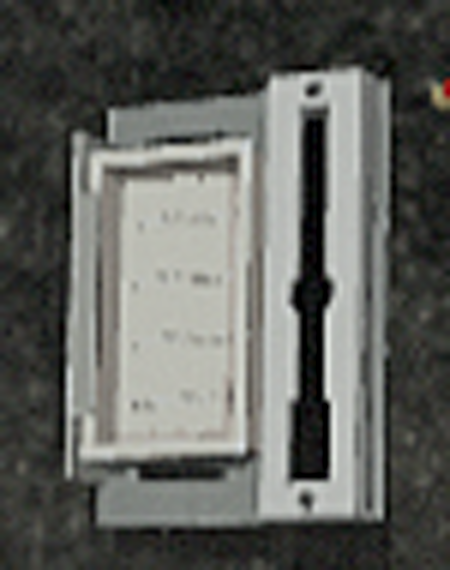

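View pics/t_block.png

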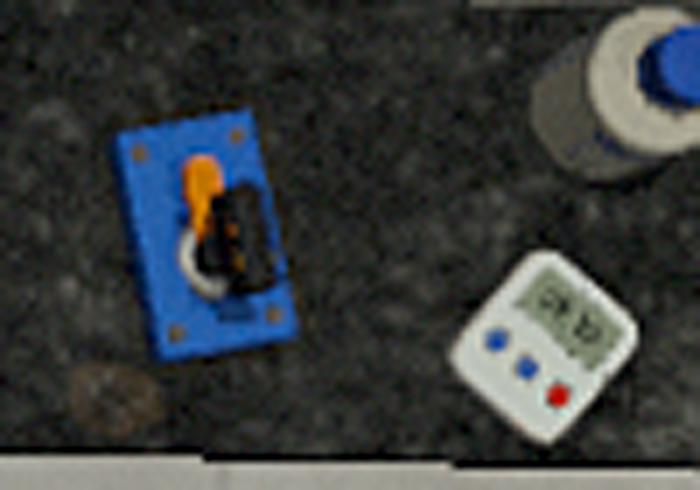

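View pics/s_rock.png

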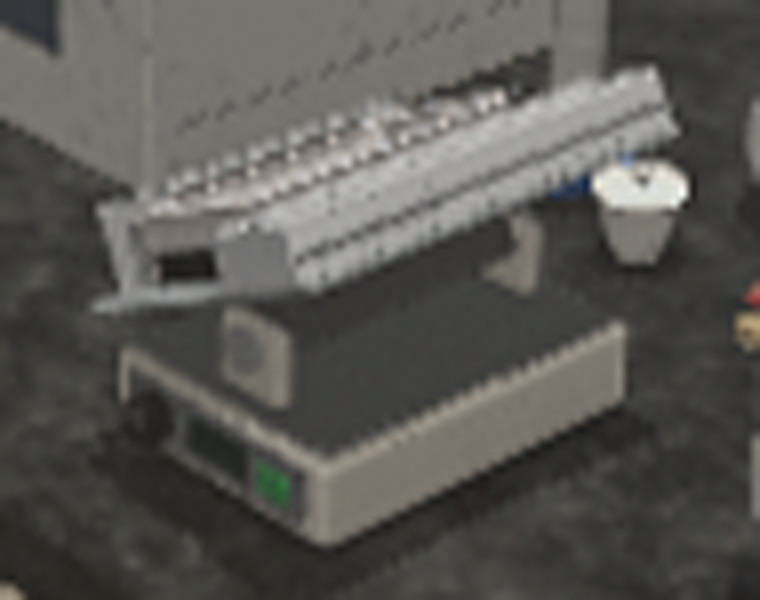

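View pics/s_block.png

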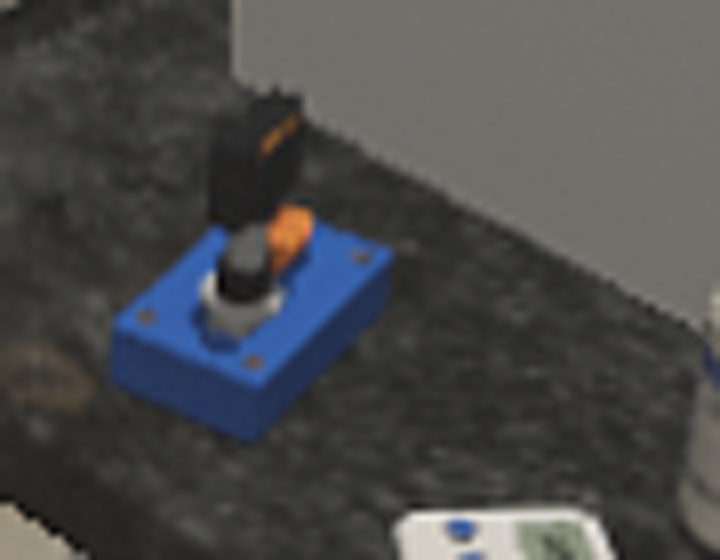

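Run:
```python
from h import *
T=pickle.load(open("top0.pkl","rb"));S=pickle.load(open("scene0.pkl","rb"))
im=T["pixels"];hsv=cv2.cvtColor(im,cv2.COLOR_BGR2HSV)
m=cv2.inRange(hsv,(100,120,60),(125,255,255));m[:,:395]=0;m[:,435:]=0;m[:225]=0;m[280:]=0
# orange/wing fall inside: hull
cs,_=cv2.findContours(m,cv2.RETR_EXTERNAL,cv2.CHAIN_APPROX_NONE);c=max(cs,key=cv2.contourArea)
pts=np.array([onz(T,u,v,.026)[:2] for u,v in cv2.convexHull(c)[:,0]],np.float32)
(r)=cv2.minAreaRect(pts*1000);print(r)
print(cv2.boxPoints(r))
for u,v,n in((204,165,'toe'),):
    print(onz(T,385+u/7,220+v/7,.042))
# 4 block corner screws in top (dark dots)
for u,v in((140,153),(237,135),(274,314),(177,333)): print('hole',onz(T,385+(u+.5)/7-.5,220+(v+.5)/7-.5,.026))
for u,v in((147,317),(362,257),(253,363)): print('holeS',onz(S,350+(u+.5)/8-.5,265+(v+.5)/8-.5,.026))
for n,P,x,y,w,h,s in(("top",T,315,180,45,90,6),("scene",S,305,215,70,40,11)):
    im=P["pixels"][y:y+h,x:x+w];im=cv2.convertScaleAbs(im,alpha=1.2)
    cv2.imwrite(f"pics/z_{n}.png",cv2.resize(im,None,fx=s,fy=s,interpolation=cv2.INTER_LANCZOS4))
```

```text
((470.0917053222656, -340.36956787109375), (103.54714965820312, 64.90160369873047), 12.027419090270996)
[[ 412.69257 -319.4197 ]
 [ 426.21674 -382.89658]
 [ 527.49084 -361.31943]
 [ 513.9667  -297.84256]]
[ 0.49710988 -0.33786583  0.042     ]
hole [ 0.50515385 -0.31189334  0.026     ]
hole [ 0.51441651 -0.3547095   0.026     ]
hole [ 0.43605476 -0.37078586  0.026     ]
hole [ 0.42656753 -0.32825327  0.026     ]
holeS [ 0.42732835 -0.32926152  0.026     ]
holeS [ 0.51449985 -0.35670081  0.026     ]
holeS [ 0.43561482 -0.3722168   0.026     ]
```

View pics/z_top.png

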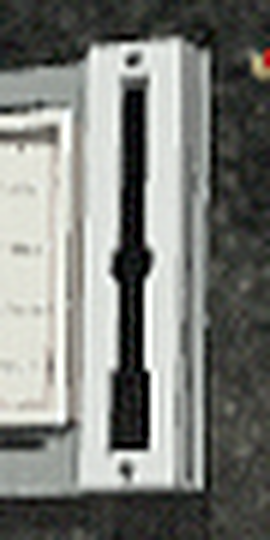

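View pics/z_scene.png

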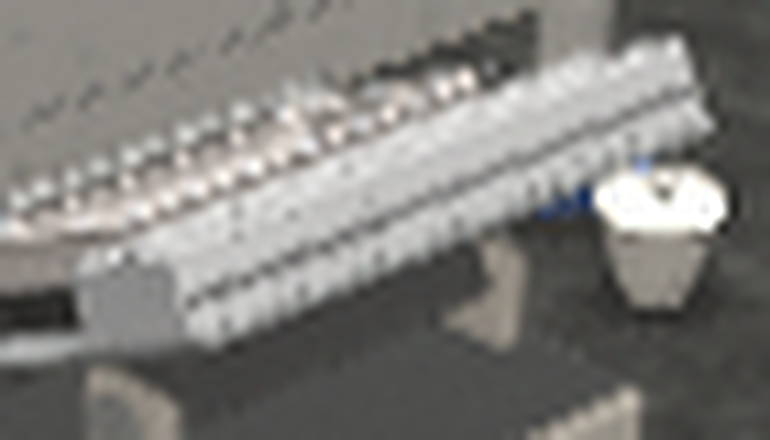

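Run:
```python
from h import *
T=pickle.load(open("top0.pkl","rb"));S=pickle.load(open("scene0.pkl","rb"))
t=lambda u,v:ray(T,315+(u+.5)/6-.5,180+(v+.5)/6-.5)
s=lambda u,v:ray(S,305+(u+.5)/11-.5,215+(v+.5)/11-.5)
for n,a,b in(("far rail",(180,40),(682,38)),("near rail",(174,487),(165,252)),("nearleft",(80,487),(80,258)),("far plate",(208,48),(712,128)),("near plate",(204,490),(210,347))):
    p,e=tri([t(*a),s(*b)]);print(n,p.round(4),np.round(e,4))
for z in(.15,.16):
  for n,q in(("open",(129,410)),("key",(131,265)),("slotfar",(133,82)),("screwfar",(133,61)),("screwnear",(125,470))):
    o,d=t(*q);print(n,(o+d*(z-o[2])/d[2]).round(4))
```

```text
far rail [ 0.6387 -0.1166  0.1558] [0.0009 0.0009]
near rail [ 0.4278 -0.1178  0.1563] [0.0006 0.0006]
nearleft [ 0.4301 -0.0767  0.1366] [0.0028 0.0028]
far plate [ 0.641  -0.1308  0.1305] [0.0004 0.0004]
near plate [ 0.4297 -0.1338  0.1324] [0.0013 0.0013]
open [ 0.463  -0.0963  0.15  ]
key [ 0.5311 -0.0957  0.15  ]
slotfar [ 0.6185 -0.0946  0.15  ]
screwfar [ 0.6287 -0.0944  0.15  ]
screwnear [ 0.4351 -0.0951  0.15  ]
open [ 0.4617 -0.0958  0.16  ]
key [ 0.5293 -0.0952  0.16  ]
slotfar [ 0.616  -0.0942  0.16  ]
screwfar [ 0.6261 -0.094   0.16  ]
screwnear [ 0.434  -0.0946  0.16  ]
```

```bash
cat >> h.py <<'E'
a=np.radians(27.);yw=np.radians(.45)
RP=R.from_euler('z',yw).as_matrix()@np.array([[0,1,0],[-np.cos(a),0,np.sin(a)],[np.sin(a),0,np.cos(a)]]).T  # columns: x uphill,y,z
# check columns
RP=R.from_euler('z',yw).as_matrix()@np.column_stack([[0,-np.cos(a),np.sin(a)],[1,0,0],[0,np.sin(a),np.cos(a)]])
OPEN=np.array([.4635,-.0960,.1452])
KEY=OPEN+.070*RP[:,1]
BY=np.radians(12.); BS=np.array([.4607,-.3434,.010])   # stud origin in block
RB=R.from_euler('z',BY).as_matrix()
def toolR(Rs,k): return Rs@(np.diag([1,-1,-1]) if k==0 else np.diag([-1,1,-1]))
def pose(o,Rs,k,h=.069):
    """stud origin o and rotation Rs -> TCP pose"""
    return o+Rs[:,2]*h, R.from_matrix(toolR(Rs,k)).as_quat()
def Rst(deg): # stud in platform axes: toe angle from platform x
    return RP@R.from_euler('z',np.radians(deg)).as_matrix()
E
python3 - <<'E'
from h import *
from workcell import *
print(np.linalg.det(RP),KEY)
for k in(0,1):
    print(k,'block',np.round(ik(*pose(BS,RB,k)) ,2),np.round(ik(*pose(BS+[0,0,.15],RB,k)),2))
    for d in(90,-90,180):
        for n,P,up in(("open",OPEN,-.016),("openup",OPEN,.06),("key",KEY,-.016),("keyup",KEY,.06)):
            q=ik(*pose(P+RP[:,2]*up,Rst(d),k));print(k,d,n,None if q is None else np.round(q,2))
E
```

```text
0.9999999999999998 [ 0.53349784 -0.09545023  0.1452    ]
0 block [-0.77  0.53 -0.34  0.71  0.    2.16] [-0.77  0.38 -0.15  1.04  0.    2.16]
0 90 open [-0.03  0.25 -0.53  0.77 -0.47  3.1 ]
0 90 openup [ 0.05  0.2  -0.41  0.99 -0.47 -3.1 ]
0 90 key [-0.02  0.37 -0.36  0.83 -0.47  3.11]
0 90 keyup [ 0.04  0.32 -0.24  1.03 -0.47 -3.1 ]
0 -90 open [-0.03  0.25 -0.53  0.77 -0.47 -0.04]
0 -90 openup [ 0.05  0.2  -0.41  0.99 -0.47  0.04]
0 -90 key [-0.02  0.37 -0.36  0.83 -0.47 -0.03]
0 -90 keyup [ 0.04  0.32 -0.24  1.03 -0.47  0.04]
0 180 open [-0.03  0.25 -0.53  0.77 -0.47  1.53]
0 180 openup [ 0.05  0.2  -0.41  0.99 -0.47  1.61]
0 180 key [-0.02  0.37 -0.36  0.83 -0.47  1.54]
0 180 keyup [ 0.04  0.32 -0.24  1.03 -0.47  1.61]
1 block [-0.77  0.53 -0.34  0.71  0.   -0.98] [-0.77  0.38 -0.15  1.04  0.   -0.98]
1 90 open [-0.03  0.25 -0.53  0.77 -0.47 -0.04]
1 90 openup [ 0.05  0.2  -0.41  0.99 -0.47  0.04]
1 90 key [-0.02  0.37 -0.36  0.83 -0.47 -0.03]
1 90 keyup [ 0.04  0.32 -0.24  1.03 -0.47  0.04]
1 -90 open [-0.03  0.25 -0.53  0.77 -0.47  3.1 ]
1 -90 openup [ 0.05  0.2  -0.41  0.99 -0.47 -3.1 ]
1 -90 key [-0.02  0.37 -0.36  0.83 -0.47  3.11]
1 -90 keyup [ 0.04  0.32 -0.24  1.03 -0.47 -3.1 ]
1 180 open [-0.03  0.25 -0.53  0.77 -0.47 -1.61]
1 180 openup [ 0.05  0.2  -0.41  0.99 -0.47 -1.53]
1 180 key [-0.02  0.37 -0.36  0.83 -0.47 -1.61]
1 180 keyup [ 0.04  0.32 -0.24  1.03 -0.47 -1.53]
```

Run:
```python
from h import *
from workcell import *
movep(*pose(BS+[0,0,.15],RB,1))
line_to(pose(BS+[0,0,.05],RB,1)[0],max_speed=.2)
c=capture("scene");cv2.imwrite("pics/s1.png",cv2.resize(c["pixels"][210:350,320:460],None,fx=4,fy=4,interpolation=cv2.INTER_CUBIC))
c=capture("top");cv2.imwrite("pics/t1.png",cv2.resize(c["pixels"][190:300,350:490],None,fx=4,fy=4,interpolation=cv2.INTER_CUBIC))
print(current_clock(),current_tool_pos(),current_contact_force())
```

```text
3.9333 [ 0.46180202 -0.34422531  0.13070038] [-0.04581121 -0.88521527  0.34814618]
```

View pics/s1.png

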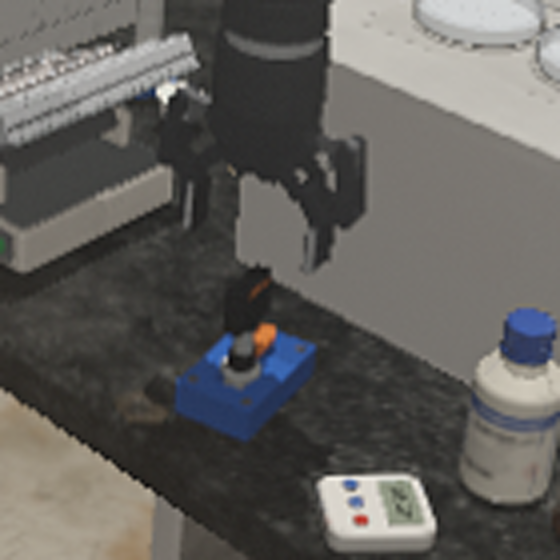

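View pics/t1.png

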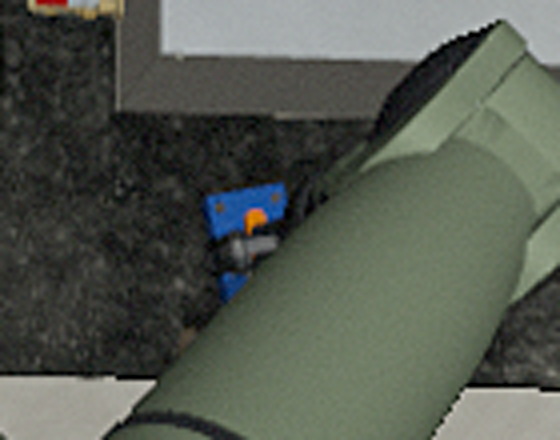

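Run:
```python
from h import *
from workcell import *
print(current_tool_pos()-pose(BS+[0,0,.05],RB,1)[0])
line_to(pose(BS,RB,1)[0],max_speed=.08)
wait(.15);print(current_tool_pos()-pose(BS,RB,1)[0],current_contact_force())
grip(0.0,50)
print(current_width(),current_width()*85,current_tool_pos(),current_contact_force(),current_torque(),current_clock())
```

```text
[ 0.00110202 -0.00082531  0.00170038]
[ 0.0003921  -0.00037143  0.00065245] [-0.16286771 -0.84290335  0.32658286]
0.2015032064007107 17.12777254406041 [ 0.46087011 -0.34362928  0.07927082] [ 0.73947233 -0.77488947  2.20059296] [-0.04308925  0.04199002 -0.04052735] 5.525
```

Run:
```python
from h import *
from workcell import *
f0=current_contact_force()
line_to(pose(BS+[0,0,.06],RB,1)[0],max_speed=.12)
print(current_contact_force(),current_width())
line_to(pose(BS+[0,0,.23],RB,1)[0],max_speed=.25)
movep(*pose(OPEN+RP[:,2]*.05,Rst(90),1))
wait(.3)
print(current_tool_pos()-pose(OPEN+RP[:,2]*.05,Rst(90),1)[0],current_contact_force(),current_torque(),current_width(),current_clock())
for n in("scene","top"):
    c=capture(n);pickle.dump(c,open(n+"2.pkl","wb"));x,y=((290,185),(290,180))[n=="top"]
    cv2.imwrite(f"pics/{n}2.png",cv2.resize(c["pixels"][y:y+90,x:x+100],None,fx=6,fy=6,interpolation=cv2.INTER_CUBIC))
```

```text
[ 0.51533281  0.20063716 -0.32737762] 0.19832075209448527
[ 2.07056279e-04 -8.64300793e-04  6.05586199e-05] [ 0.09141151 -0.13272061 -1.89240688] [0.58320293 0.02045835 0.02457549] 0.20106518922373434 8.4917
```

View pics/scene2.png

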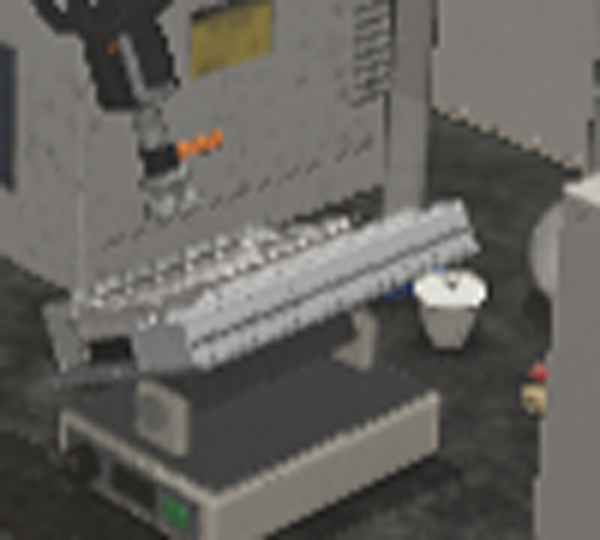

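View pics/top2.png

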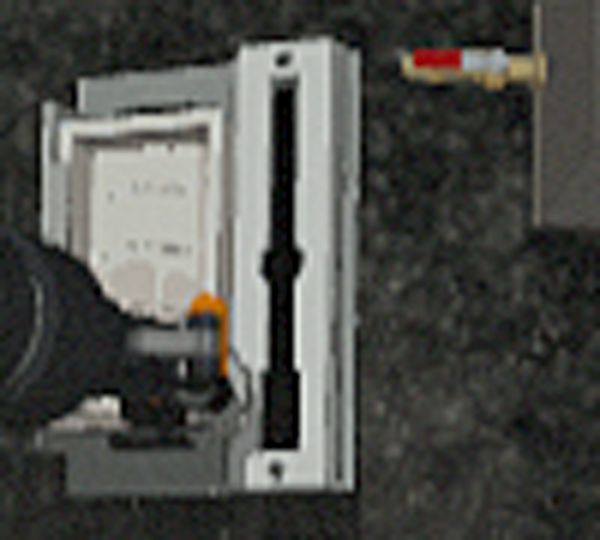

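Run:
```python
from h import *
from workcell import *
p=current_tool_pos();Rt=R.from_quat(current_tcp_rot()).as_matrix();Rs=Rt@np.diag([-1,1,-1])
print((R.from_matrix(Rs.T@Rst(90))).as_rotvec(degrees=True))
o=p-Rs[:,2]*.069
for n in("scene","top"):
    c=pickle.load(open(n+"2.pkl","rb"));x,y=((290,185),(290,180))[n=="top"]
    im=cv2.resize(c["pixels"][y:y+90,x:x+100],None,fx=6,fy=6,interpolation=cv2.INTER_CUBIC)
    pr=lambda P:tuple(int(round(q)) for q in ((proj(c,P)-[x,y]+.5)*6))
    L=lambda pts,col:cv2.polylines(im,[np.array([pr(q) for q in pts])],True,col,1)
    W=lambda pts:[o+Rs@np.array(q)/1000 for q in pts]
    L(W([(43,8,32),(43,-8,32),(0,-8,32),(0,8,32)]),(0,255,0))
    th=np.linspace(0,6.28,24)
    L(W([(15*np.cos(t),15*np.sin(t),18) for t in th]),(255,0,0))
    L(W([(17,9,0),(17,-9,0),(-17,-9,0),(-17,9,0)]),(0,0,255))
    L(W([(23,8,96),(23,-8,96),(-23,-8,96),(-23,8,96)]),(255,255,0))
    Q=lambda pts:[OPEN+RP@np.array(q)/1000 for q in pts]
    L(Q([(11,19.5,0),(11,-19.5,0),(-11,-19.5,0),(-11,19.5,0)]),(0,0,255))
    L(Q([(11.5*np.cos(t),70+11.5*np.sin(t),0) for t in th]),(0,255,255))
    yn=-43;L(Q([(24,yn,0),(24,yn+210,0),(-24,yn+210,0),(-24,yn,0)]),(0,255,0))
    cv2.imwrite(f"pics/{n}2o.png",im)
```

```text
[-0.00310336 -0.02418292  0.06617336]
```

View pics/scene2o.png

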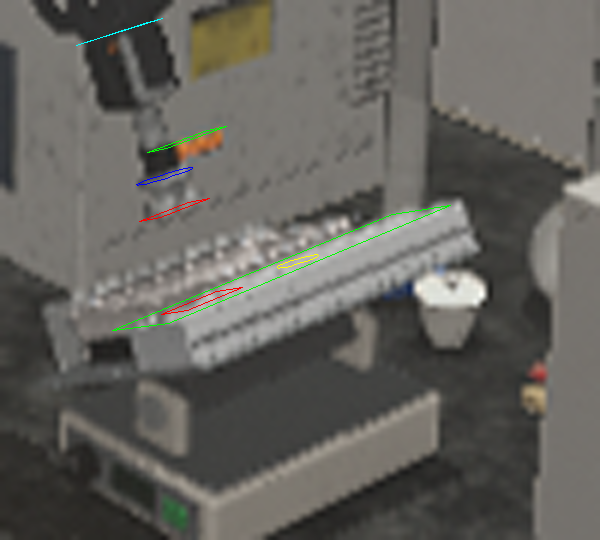

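View pics/top2o.png

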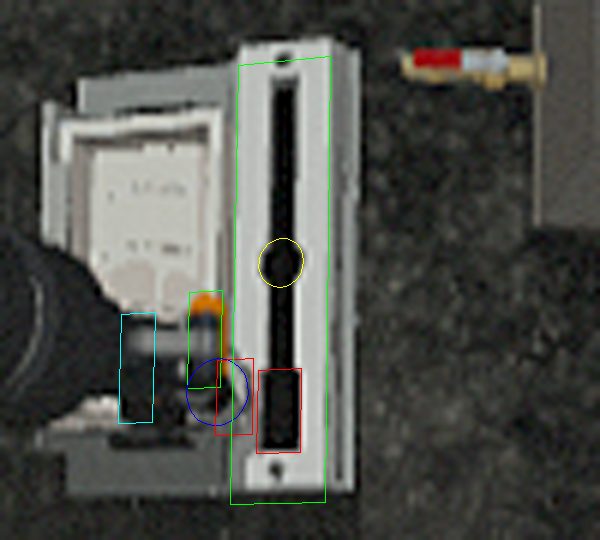

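```bash
cat >> h.py <<'E'
n=RP[:,2]
def pf(f): return RP.T@np.array(f)
E
python3 - <<'E'
from h import *
from workcell import *
line_to(pose(OPEN+n*.006,Rst(90),1)[0],max_speed=.08);wait(.2)
f0=current_contact_force();print(pf(f0))
np.save("f0.npy",f0)
for up in np.arange(.004,-.0225,-.002):
    line_to(pose(OPEN+n*up,Rst(90),1)[0],max_speed=.03)
    f=pf(current_contact_force()-f0); d=RP.T@(current_tool_pos()-pose(OPEN,Rst(90),1)[0])*1000
    print(round(up*1000,1),f.round(1),d.round(1),round(current_clock(),2))
    if f[2]>8 or np.hypot(f[0],f[1])>12: break
E
```

```text
[-0.76905135 -0.56402033 -1.43722136]
4.0 [-0.4  0.2  0.3] [-0.  -0.1  4. ] 9.74
2.0 [-0.5  0.7  0.5] [-0.  -0.2  1.8] 9.99
0.0 [0.4 0.3 0.1] [-0.  -0.1 -0.2] 10.24
-2.0 [0.2 0.1 0.7] [-0.  -0.1 -2.2] 10.49
-4.0 [0.3 0.4 0. ] [-0.  -0.1 -4.1] 10.74
-6.0 [-0.2  1.1  0.4] [-0.  -0.1 -6.1] 10.99
-8.0 [-0.8  0.6 -0.2] [-0.  -0.1 -8.1] 11.24
-10.0 [0.2 0.8 0.3] [ -0.   -0.1 -10.1] 11.49
-12.0 [ 0.   0.8 -0.1] [ -0.   -0.1 -12.1] 11.74
-14.0 [ 0.5  1.  -0.2] [ -0.   -0.1 -14.1] 11.99
-16.0 [0.7 0.6 1.3] [  0.1   0.1 -15.9] 12.24
-18.0 [ 1.3 -1.1 13.7] [  0.5   1.4 -16.4] 12.49
```

Run:
```python
from h import *
from workcell import *
f0=np.load("f0.npy")
dx=0.
for y in [0,5,10,15,20,30,40,50,60,66,70]:
    tgt=pose(OPEN+n*-.0158+RP[:,1]*y/1000+RP[:,0]*dx,Rst(90),1)[0]
    line_to(tgt,max_speed=.03)
    f=pf(current_contact_force()-f0); d=RP.T@(current_tool_pos()-pose(OPEN,Rst(90),1)[0])*1000
    print(y,f.round(1),d.round(1),(RP.T@current_torque()).round(2),round(current_clock(),2))
    if np.abs(f).max()>15: print("stop");break
```

```text
0 [ 0.8 -0.2  3.7] [ -0.1  -0.2 -15.9] [-0.03  0.52  0.  ] 12.74
5 [ 0.1 -2.2  6.6] [ -0.1   4.9 -15.8] [-0.62  0.58  0.05] 13.06
10 [ 0.1 -2.4  6.9] [ -0.    9.9 -15.7] [-0.76  0.6   0.05] 13.38
15 [ 0.1 -3.   9.1] [  0.2  14.9 -15.6] [-0.86  0.42 -0.04] 13.69
20 [ 1.3 -6.8 14.4] [  0.4  18.7 -15.5] [-1.79  0.21  0.01] 14.01
30 [  2.5 -18.3  26.8] [  0.3  25.2 -15.2] [-4.41 -0.02 -0.05] 14.49
stop
```

Run:
```python
from h import *
from workcell import *
f0=np.load("f0.npy")
for y,up in [(25,-15.2),(25,-14.8),(25,-14.4)]:
    line_to(pose(OPEN+n*up/1000+RP[:,1]*y/1000,Rst(90),1)[0],max_speed=.03);wait(.1)
    f=pf(current_contact_force()-f0); d=RP.T@(current_tool_pos()-pose(OPEN,Rst(90),1)[0])*1000
    Rs=R.from_quat(current_tcp_rot()).as_matrix()@np.diag([-1,1,-1])
    print(y,up,f.round(1),d.round(1),(RP.T@current_torque()).round(2),R.from_matrix(Rs@Rst(90).T).as_rotvec(degrees=True).round(2),round(current_clock(),2))
for n_ in("scene","top"):
    c=capture(n_);pickle.dump(c,open(n_+"3.pkl","wb"));x,y=((290,185),(290,180))[n_=="top"]
    cv2.imwrite(f"pics/{n_}3.png",cv2.resize(c["pixels"][y:y+90,x:x+100],None,fx=6,fy=6,interpolation=cv2.INTER_CUBIC))
```

```text
25 -15.2 [ 2.4 -7.3 10.8] [  0.3  23.7 -15.2] [-1.77  0.14 -0.01] [-0.07  0.15 -0.01] 14.91
25 -14.8 [ 2.1 -5.4  9. ] [  0.3  23.7 -15.1] [-1.56  0.05 -0.06] [-0.08  0.17 -0.02] 15.26
25 -14.4 [ 1.5 -5.4  5.3] [  0.3  23.7 -15.1] [-1.4   0.02 -0.05] [-0.08  0.18 -0.04] 15.61
```

View pics/scene3.png

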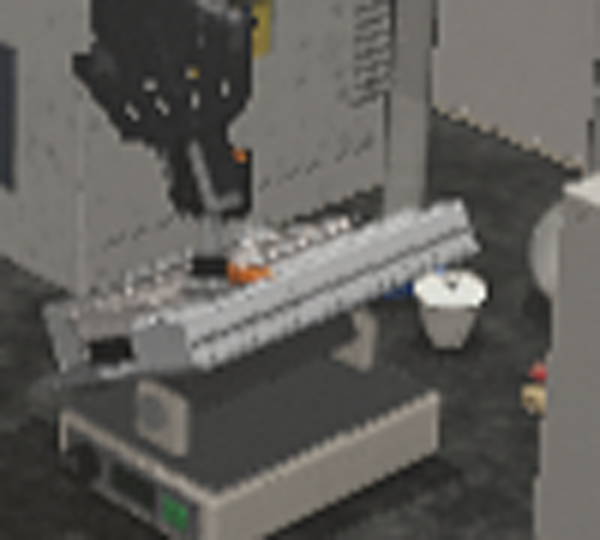

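View pics/top3.png

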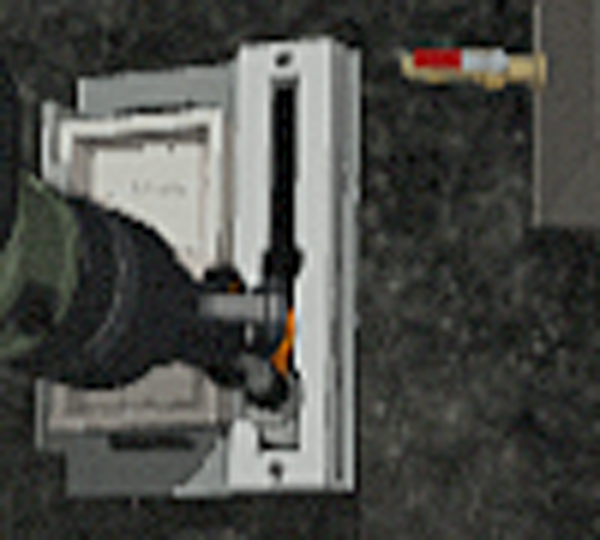

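```bash
cat > ov.py <<'E'
from h import *
def ov(tag,p,Rt,draw=True):
    Rs=Rt@np.diag([-1,1,-1]);o=p-Rs[:,2]*.069
    out=[]
    for n_ in("scene","top"):
        c=pickle.load(open(n_+tag+".pkl","rb"));x,y,w,h=((305,215,50,40),(315,205,50,60))[n_=="top"];s=9
        im=cv2.resize(c["pixels"][y:y+h,x:x+w],None,fx=s,fy=s,interpolation=cv2.INTER_CUBIC);raw=im.copy()
        pr=lambda P:tuple(int(round(q)) for q in ((proj(c,P)-[x,y]+.5)*s))
        L=lambda pts,col:cv2.polylines(im,[np.array([pr(q) for q in pts])],True,col,1)
        W=lambda pts:[o+Rs@np.array(q)/1000 for q in pts]
        th=np.linspace(0,6.28,24)
        L(W([(43,8,32),(43,-8,32),(0,-8,32),(0,8,32)]),(0,255,0))
        L(W([(15*np.cos(t),15*np.sin(t),20) for t in th]),(255,0,0))
        L(W([(23,8,96),(23,-8,96),(-23,-8,96),(-23,8,96)]),(255,255,0))
        Q=lambda pts:[OPEN+RP@np.array(q)/1000 for q in pts]
        L(Q([(11,19.5,0),(11,-19.5,0),(-11,-19.5,0),(-11,19.5,0)]),(0,0,255))
        L(Q([(11.5*np.cos(t),70+11.5*np.sin(t),0) for t in th]),(0,255,255))
        b=np.hstack([raw,im]) if n_=="top" else np.vstack([raw,im])
        f=min(1,800/b.shape[1],600/b.shape[0]);cv2.imwrite(f"pics/{n_}{tag}o.png",cv2.resize(b,None,fx=f,fy=f,interpolation=cv2.INTER_AREA))
E
python3 - <<'E'
from ov import *
from workcell import *
ov("3",current_tool_pos(),R.from_quat(current_tcp_rot()).as_matrix())
E
```

```text
(no output)
```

View pics/top3o.png

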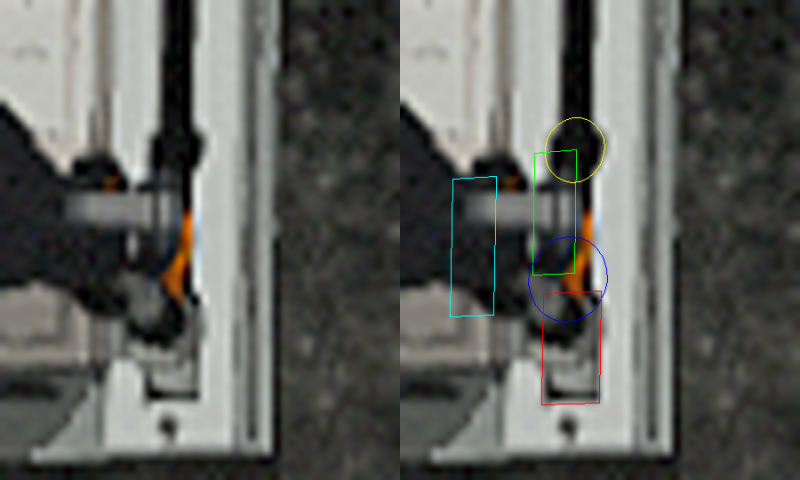

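View pics/scene3o.png

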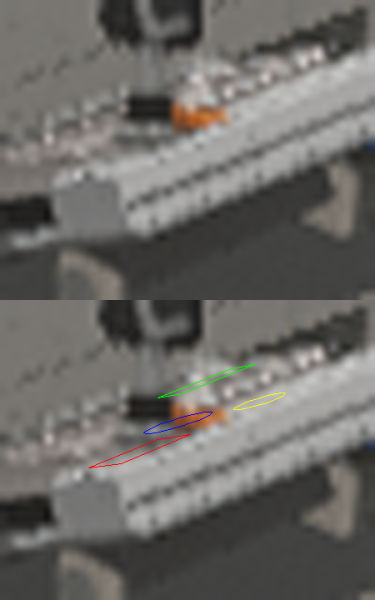

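```bash
cat >> h.py <<'E'
def rep(lbl=""):
    from workcell import current_contact_force,current_tool_pos,current_torque,current_clock
    f0=np.load("f0.npy");f=pf(current_contact_force()-f0); d=RP.T@(current_tool_pos()-pose(OPEN,Rst(90),1)[0])*1000
    print(lbl,f.round(1),d.round(1),(RP.T@np.array(current_torque())).round(2),round(current_clock(),2));return f,d
E
python3 - <<'E'
from ov import *
from workcell import *
for y in (15,8,2,0):
    line_to(pose(OPEN+n*-.0148+RP[:,1]*y/1000,Rst(90),1)[0],max_speed=.05); f,d=rep(y)
    if abs(f).max()>20: break
grip(.26);wait(.15)
rep("open");print(current_width())
for n_ in("scene","top"):
    c=capture(n_);pickle.dump(c,open(n_+"4.pkl","wb"))
ov("4",current_tool_pos(),R.from_quat(current_tcp_rot()).as_matrix())
E
```

```text
15 [ 0.8 11.7 -8.3] [  0.4  19.5 -14.6] [ 2.43  0.45 -0.03] 16.06
8 [0.4 7.7 1.4] [  0.5  12.9 -13.5] [2.13 0.54 0.02] 16.35
2 [-0.3  9.8  1. ] [  0.6   7.7 -13.2] [2.56 0.59 0.04] 16.62
0 [-0.3  9.4  0.9] [  0.6   6.3 -12.8] [2.59 0.6  0.04] 16.87
open [ 1.1 -0.1  7.4] [  0.1   0.4 -14.5] [ 0.01  0.41 -0.01] 17.26
0.2611668431476869
```

View pics/top4o.png

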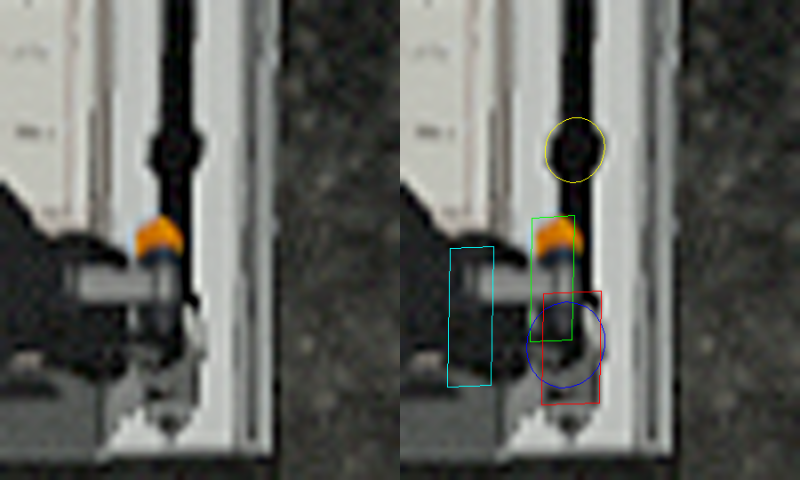

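View pics/scene4o.png

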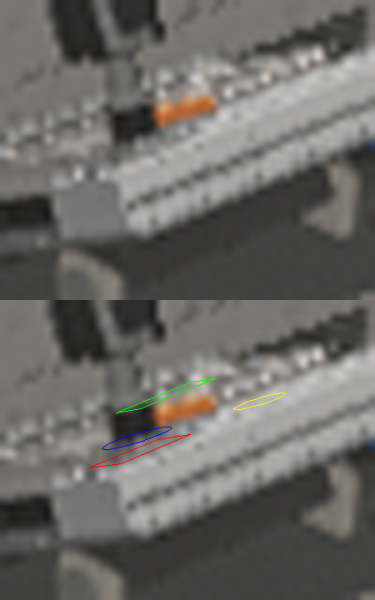

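Run:
```python
from ov import *
from workcell import *
rep()
line_to(pose(OPEN+n*-.0135,Rst(90),1)[0],max_speed=.05); rep("-13.5")
line_to(pose(OPEN+n*-.0120,Rst(90),1)[0],max_speed=.05); rep("-12")
```

```text
[1.4 0.1 6.6] [  0.1   0.4 -14.4] [0.04 0.48 0.06] 17.36
-13.5 [0.4 0.9 3.8] [ -0.1  -0.4 -13.8] [-0.04  0.46  0.01] 17.61
-12 [0.6 0.3 1.8] [ -0.1  -0.2 -12.2] [-0.01  0.47  0.01] 17.86
```

Run:
```python
from ov import *
from workcell import *
for n_ in("scene","top"):
    c=capture(n_);pickle.dump(c,open(n_+"5.pkl","wb"))
ov("5",current_tool_pos()-n*.0035,R.from_quat(current_tcp_rot()).as_matrix())
print(current_width())
```

```text
0.26100048361328804
```

View pics/top5o.png

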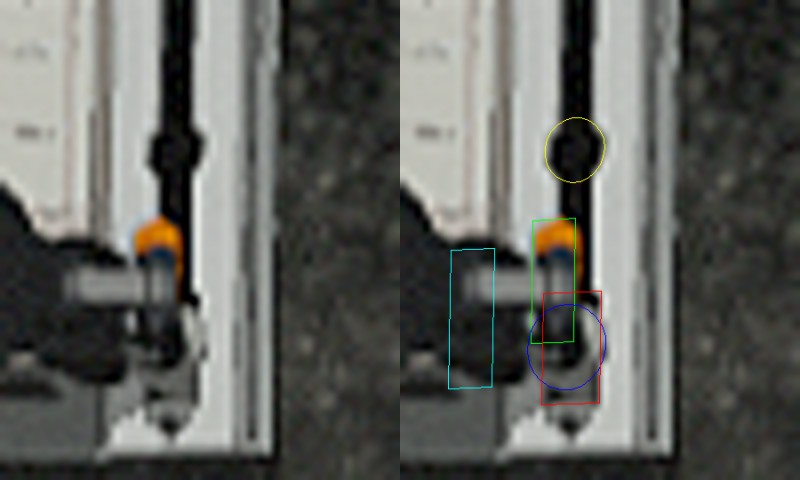

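View pics/scene5o.png

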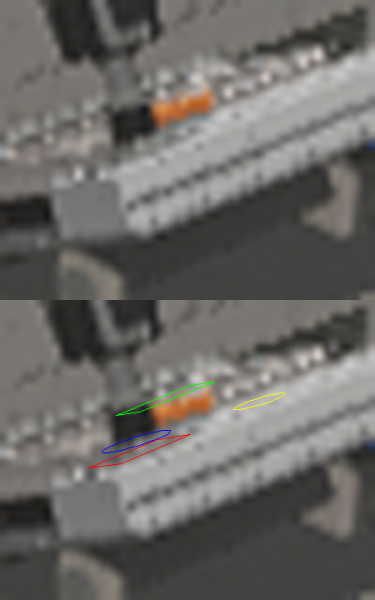

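Run:
```python
from ov import *
from workcell import *
grip(0,20);rep("g20")
for up in(-13,-14,-15,-16,-17,-18):
    line_to(pose(OPEN+n*up/1000,Rst(90),1)[0],max_speed=.03);f,d=rep(up)
    if f[2]>12: break
grip(0,110);rep("g110")
line_to(pose(OPEN+n*(d[2]+1.0)/1000,Rst(90),1)[0],max_speed=.03);wait(.1);rep("lift")
for y in(2,4,6):
    line_to(pose(OPEN+n*(d[2]+1.0)/1000+RP[:,1]*y/1000,Rst(90),1)[0],max_speed=.03);f,_=rep(y)
    if abs(f[1])>6:break
```

```text
g20 [0.4 1.2 1.5] [ -0.1  -0.1 -12.1] [-0.02  0.57  0.06] 18.18
-13 [ 0.  -1.5  9. ] [ -0.    0.  -12.4] [-0.5   0.59  0.02] 18.43
-14 [ 0.2 -3.6 17. ] [  0.1   0.2 -12.6] [-1.04  0.67 -0.03] 18.68
g110 [ 0.2 -4.5 18.5] [  0.1   0.2 -12.4] [-1.17  0.59  0.01] 18.89
lift [0.9 1.2 2. ] [ -0.1  -0.  -11.9] [0.03 0.61 0.04] 19.24
2 [ 0.5 -0.6  0.7] [ -0.    2.  -11.8] [-0.06  0.63 -0.02] 19.49
4 [ 0.6  0.8 -0.4] [  0.    4.2 -11.6] [0.03 0.62 0.  ] 19.74
6 [-0.1  0.7  0.3] [  0.    6.2 -11.6] [-0.01  0.61 -0.03] 19.99
```

Run:
```python
from ov import *
from workcell import *
for y in(8,10,12,14,17,20,24):
    line_to(pose(OPEN+n*-.0115+RP[:,1]*y/1000,Rst(90),1)[0],max_speed=.03);f,_=rep(y)
    if abs(f[1])>6 or abs(f[2])>10:break
for n_ in("scene","top"):
    c=capture(n_);pickle.dump(c,open(n_+"6.pkl","wb"))
ov("6",current_tool_pos()-n*.004,R.from_quat(current_tcp_rot()).as_matrix())
```

```text
8 [0.8 1.  0.5] [ -0.    8.2 -11.5] [-0.06  0.57  0.04] 20.24
10 [-0.1  0.8  0.3] [ -0.   10.2 -11.5] [-0.02  0.56 -0.04] 20.49
12 [ 0.3  0.4 -0.5] [  0.   12.2 -11.5] [0.03 0.6  0.03] 20.74
14 [1.  1.1 0.1] [ -0.   14.2 -11.5] [-0.03  0.6  -0.  ] 20.99
17 [-0.2  0.4 -0.9] [  0.   17.3 -11.5] [-0.03  0.6   0.04] 21.24
20 [-0.2  0.2 -1.2] [  0.   20.3 -11.5] [-0.04  0.57  0.02] 21.49
24 [-0.7  1.8  0.3] [  0.   24.3 -11.5] [-0.01  0.55 -0.05] 21.77
```

View pics/top6o.png

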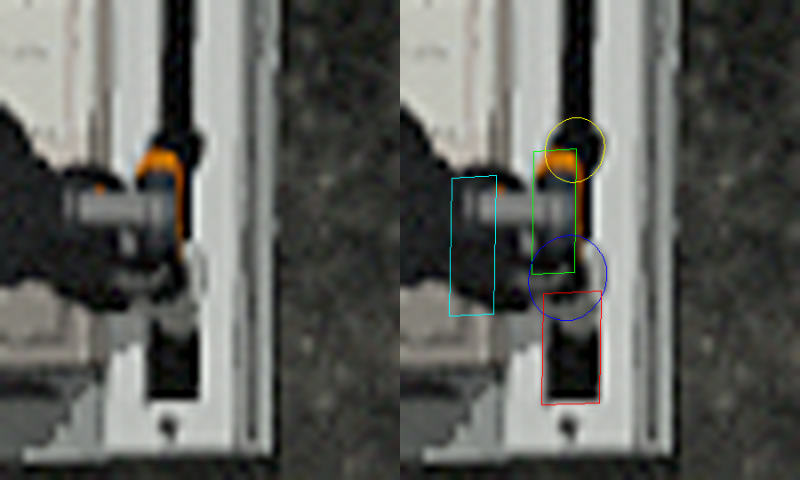

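View pics/scene6o.png

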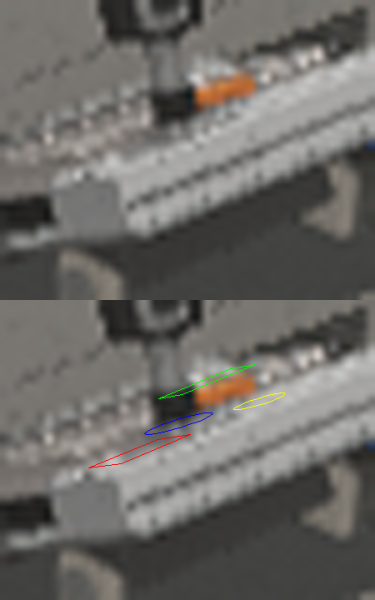

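Run:
```python
from ov import *
from workcell import *
for up in(-10.8,-10,-9.2,-8.4):
    line_to(pose(OPEN+n*up/1000+RP[:,1]*.024,Rst(90),1)[0],max_speed=.03);f,_=rep(up)
    if f[2]<-5:break
for up in(-11.4,-12.2,-12.7):
    line_to(pose(OPEN+n*up/1000+RP[:,1]*.024,Rst(90),1)[0],max_speed=.03);f,_=rep(up)
    if f[2]>5:break
```

```text
-10.8 [0.3 1.2 0.4] [ -0.   23.9 -10.8] [-0.04  0.51 -0.02] 22.12
-10 [ 0.3  1.6 -5.6] [ -0.1  23.8 -10.4] [ 0.23  0.54 -0.05] 22.38
-11.4 [-0.6  0.8  0.2] [  0.   24.1 -11.2] [-0.01  0.56 -0.03] 22.62
-12.2 [0.2 0.2 3.9] [  0.1  24.2 -11.8] [-0.21  0.64  0.01] 22.88
-12.7 [ 0.1 -2.1  9.7] [  0.1  24.3 -11.9] [-0.5   0.67 -0.02] 23.12
```

Run:
```python
from ov import *
T=pickle.load(open("top0.pkl","rb"));g=cv2.cvtColor(T["pixels"],cv2.COLOR_BGR2GRAY).astype(float)
O=OPEN-n*.0
# sample rail-top plane in platform coordinates
ys=np.arange(-40,150,.5);xs=np.arange(-22,22.1,.5)
P=np.array([[proj(T,O+RP@np.array([x,y,0])/1000) for x in xs] for y in ys]).astype(np.float32)
im=cv2.remap(g.astype(np.float32),P[...,0],P[...,1],cv2.INTER_CUBIC)
w=255-0; d=np.clip((200-im)/180,0,1)
# total dark width per y
wd=(d[:,12:-12]).sum(1)*.5
for a,b in((-30,30),(50,90)):
    print([(y,round(v,1)) for y,v in zip(ys,wd) if a<=y<=b and y%2==0])
def cent(m): 
    return (d[m][:,12:-12].sum(0)@xs[12:-12])/d[m][:,12:-12].sum()
for a,b in((-15,15),(25,55),(60,80),(85,120)): print(a,b,'x',round(cent((ys>=a)&(ys<=b)),2))
m=(ys>55)&(ys<85);e=np.clip(wd[m]-np.median(wd[(ys>30)&(ys<55)]),0,None);print('key y',(e@ys[m])/e.sum())
th=(wd.max()*.5);i=np.where(wd[ys<0]>wd[(abs(ys)<10)].mean()/2)[0][0];print('open near',ys[i])
s=(np.median(wd[(ys>30)&(ys<55)])+wd[abs(ys)<10].mean())/2;j=np.where((wd>s)&(ys<35))[0][-1];print('open far',ys[j])
cv2.imwrite("pics/rect.png",cv2.resize(im.clip(0,255).astype(np.uint8)[::-1],None,fx=4,fy=1.5))
```

```text
[(np.float64(-30.0), np.float32(5.5)), (np.float64(-28.0), np.float32(8.0)), (np.float64(-26.0), np.float32(7.2)), (np.float64(-24.0), np.float32(4.2)), (np.float64(-22.0), np.float32(2.4)), (np.float64(-20.0), np.float32(4.1)), (np.float64(-18.0), np.float32(17.0)), (np.float64(-16.0), np.float32(21.3)), (np.float64(-14.0), np.float32(20.6)), (np.float64(-12.0), np.float32(20.9)), (np.float64(-10.0), np.float32(20.8)), (np.float64(-8.0), np.float32(20.6)), (np.float64(-6.0), np.float32(20.6)), (np.float64(-4.0), np.float32(20.8)), (np.float64(-2.0), np.float32(20.9)), (np.float64(0.0), np.float32(20.8)), (np.float64(2.0), np.float32(20.3)), (np.float64(4.0), np.float32(20.2)), (np.float64(6.0), np.float32(20.3)), (np.float64(8.0), np.float32(20.1)), (np.float64(10.0), np.float32(20.3)), (np.float64(12.0), np.float32(20.4)), (np.float64(14.0), np.float32(20.6)), (np.float64(16.0), np.float32(20.7)), (np.float64(18.0), np.float32(18.7)), (np.float64(20.0), np.float32(15.5)), (np.float64(22.0), np.float32(14.2)), (np.float64(24.0), np.float32(13.8)), (np.float64(26.0), np.float32(14.0)
[... 285 characters left out ...]
0), np.float32(14.5)), (np.float64(62.0), np.float32(16.4)), (np.float64(64.0), np.float32(19.2)), (np.float64(66.0), np.float32(21.1)), (np.float64(68.0), np.float32(21.4)), (np.float64(70.0), np.float32(21.6)), (np.float64(72.0), np.float32(21.4)), (np.float64(74.0), np.float32(20.4)), (np.float64(76.0), np.float32(17.7)), (np.float64(78.0), np.float32(15.1)), (np.float64(80.0), np.float32(13.9)), (np.float64(82.0), np.float32(13.9)), (np.float64(84.0), np.float32(14.1)), (np.float64(86.0), np.float32(13.9)), (np.float64(88.0), np.float32(13.9)), (np.float64(90.0), np.float32(14.0))]
-15 15 x 0.58
25 55 x 0.58
60 80 x 0.48
85 120 x 0.48
key y 69.46737792379636
open near -40.0
open far 18.5
```

View pics/rect.png

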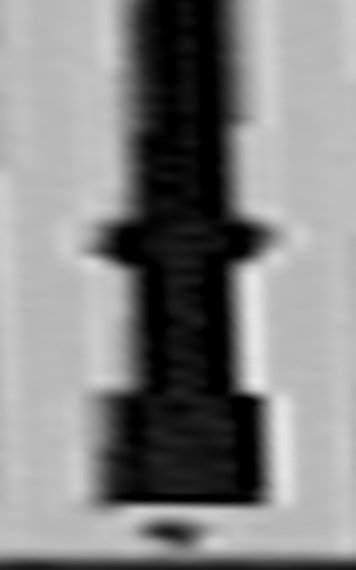

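Run:
```python
from ov import *
from workcell import *
for y in(40,55,69.7):
    line_to(pose(OPEN+n*-.0113+RP[:,1]*y/1000,Rst(90),1)[0],max_speed=.05);f,_=rep(y)
    if abs(f[1])>8 or abs(f[2])>12:break
else:
    wait(.15);rep("settled")
    p=pose(OPEN+n*-.0113+RP[:,1]*.0697,Rst(90),1)[0]
    for a_ in(98,106,114,122,130):
        line_to(p,pose(p,Rst(a_),1)[1],max_speed=.05);f,_=rep(a_)
        t=(RP.T@np.array(current_torque()))[2]
        if np.abs(f).max()>15 or abs(t)>1: print("stop");break
```

```text
40 [ 0.   0.6 -0.3] [ -0.   40.2 -11.6] [ 0.08  0.59 -0.02] 23.6
55 [ 0.7  1.2 -1.4] [  0.   55.6 -11.4] [ 0.23  0.56 -0.01] 24.05
69.7 [ 0.6  2.9 -1.8] [  0.   70.5 -11.3] [0.45 0.54 0.  ] 24.49
settled [ 0.8  2.9 -2.8] [  0.1  70.3 -11.2] [0.63 0.57 0.01] 24.64
98 [-0.8  2.4 -1.4] [ -0.3  69.5 -11.3] [0.19 0.9  0.  ] 24.93
106 [-1.   0.  -2.6] [ -0.3  69.1 -11.5] [-0.15  1.03  0.01] 25.23
114 [-1.5 -0.8 -2.6] [ -0.2  69.1 -11.5] [-0.22  1.    0.03] 25.52
122 [-1.7 -0.9 -3.8] [ -0.1  69.2 -11.6] [-0.39  1.04  0.14] 25.81
130 [ 0.1 -2.7 -5.9] [ -0.   69.2 -11.6] [-0.42  0.99  0.16] 26.1
```

Run:
```python
from ov import *
from workcell import *
p=pose(OPEN+n*-.0118+RP[:,1]*.0695,Rst(90),1)[0]
for a_ in(138,146,154,162,170,176,180):
    line_to(p,pose(p,Rst(a_),1)[1],max_speed=.05);f,_=rep(a_)
    t=(RP.T@np.array(current_torque()))[2]
    if np.abs(f).max()>15 or abs(t)>1: print("stop");break
Rt=R.from_quat(current_tcp_rot()).as_matrix();print(R.from_matrix(Rst(180).T@(Rt@np.diag([-1,1,-1]))).as_rotvec(degrees=True))
for n_ in("scene","top"):
    c=capture(n_);pickle.dump(c,open(n_+"7.pkl","wb"))
ov("7",current_tool_pos()-n*.004,Rt)
```

```text
138 [ 4.  -1.3 -4.1] [  1.4  70.2 -11.4] [0.38 0.12 0.49] 26.39
146 [ 5.2 -1.5 -4.3] [  1.2  70.3 -11.4] [0.41 0.48 0.72] 26.68
154 [ 5.4  0.9 -5.7] [  1.4  70.8 -11.4] [0.65 0.46 0.53] 26.98
162 [ 4.8  3.1 -6.4] [  1.4  71.2 -11.4] [0.86 0.44 0.61] 27.27
170 [ 3.9  3.5 -7.6] [  1.3  71.4 -11.4] [0.99 0.56 0.56] 27.56
176 [ 3.1  4.  -7.5] [  1.1  71.6 -11.4] [0.91 0.62 0.31] 27.82
180 [ 2.7  3.1 -7.4] [  1.1  71.5 -11.5] [0.92 0.74 0.26] 28.07
[-0.20028673  0.06807223 -0.41854479]
```

View pics/top7o.png

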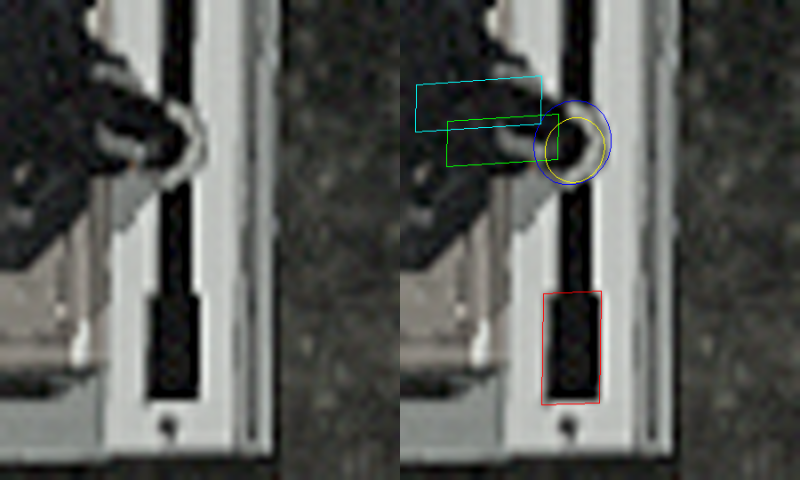

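View pics/scene7o.png

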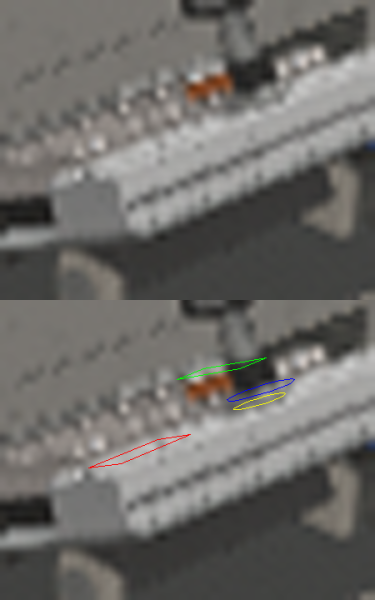

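Run:
```python
from ov import *
from workcell import *
q=pose(KEY,Rst(180),1)[1]
for up in(-12.3,-12.8,-13.3,-13.8):
    line_to(pose(OPEN+n*up/1000+RP[:,1]*.070,Rst(180),1)[0],q,max_speed=.03);f,_=rep(up)
    if f[2]>6:break
wait(.1);rep()
grip(.5);wait(.2);rep("open");print(current_width())
for n_ in("scene","top"):
    c=capture(n_);pickle.dump(c,open(n_+"8.pkl","wb"))
ov("8",current_tool_pos()-n*.004,R.from_quat(current_tcp_rot()).as_matrix())
```

```text
-12.3 [ 5.3  3.2 -0.3] [  1.   71.6 -11.5] [0.71 0.46 0.03] 28.42
-12.8 [5.8 2.2 5.3] [  1.   71.6 -11.5] [ 0.61  0.21 -0.  ] 28.67
-13.3 [ 6.4  1.8 10.3] [  1.   71.7 -11.6] [0.37 0.2  0.03] 28.92
 [6.  2.4 8.5] [  1.   71.7 -11.6] [ 0.31  0.2  -0.03] 29.02
open [ 0.8 -0.3  1.1] [ -0.1  69.9 -13.5] [-0.    0.46 -0.01] 29.6
0.49718480117170466
```

View pics/scene8o.png

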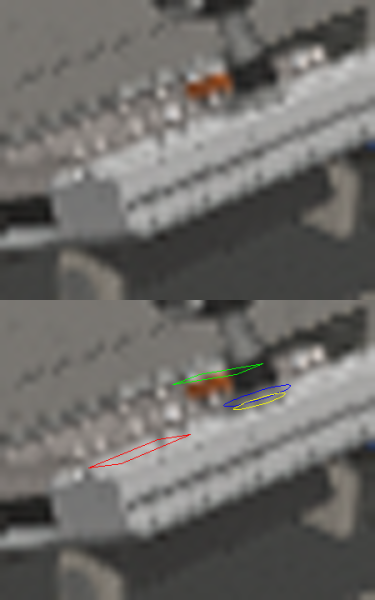

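Run:
```python
from ov import *
from workcell import *
grip(.9)
p=current_tool_pos();line_to(pose(KEY+n*.10,Rst(180),1)[0],max_speed=.15);rep()
q=ik([.33,.35,.36],[.2054,.97867,0,0]);print(q)
move_j(q) if q is not None else None
wait(.1)
for n_ in("scene","top"):
    c=capture(n_);pickle.dump(c,open(n_+"9.pkl","wb"));cv2.imwrite(f"pics/{n_}9.png",c["pixels"])
    x,y,w,h=((285,200,95,75),(285,175,75,95))[n_=="top"]
    a0=pickle.load(open(n_+"0.pkl","rb"))["pixels"]
    b=np.hstack([m[y:y+h,x:x+w] for m in(a0,c["pixels"])]);s=min(800/b.shape[1],600/b.shape[0])
    cv2.imwrite(f"pics/{n_}9c.png",cv2.resize(b,None,fx=s,fy=s,interpolation=cv2.INTER_CUBIC))
print(current_clock())
```

```text
[0.5 0.4 0.9] [-0.2 69.6 99.3] [ 0.03  0.42 -0.01] 31.04
[ 0.66119647  0.1429243  -0.13210093  1.2957711   0.          1.07494461]
33.4333
```

View pics/top9c.png

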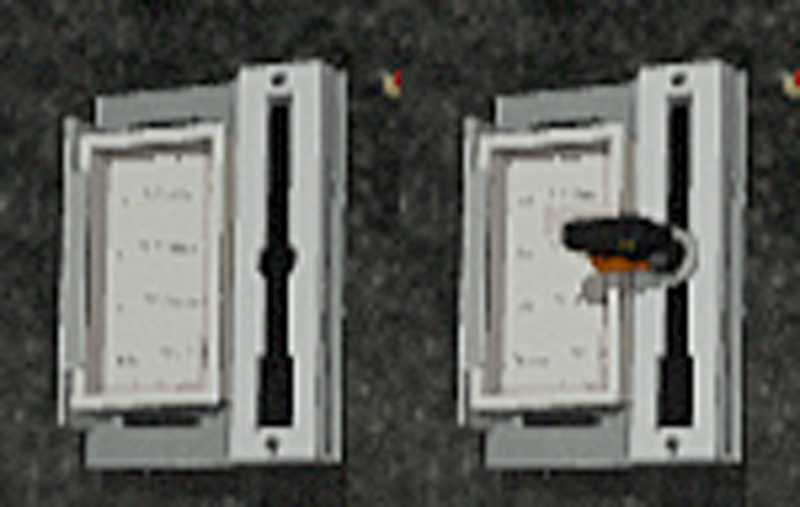

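View pics/scene9c.png

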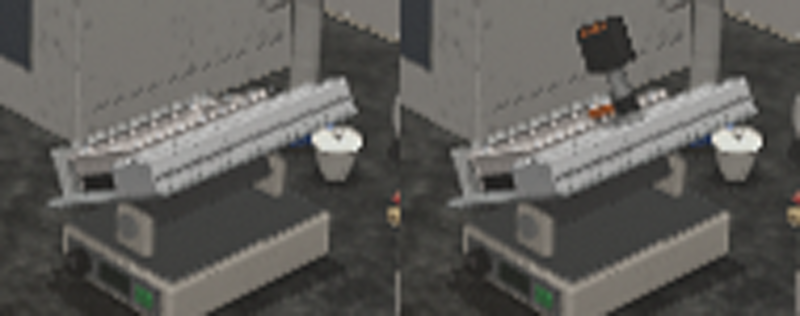

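View pics/top9.png

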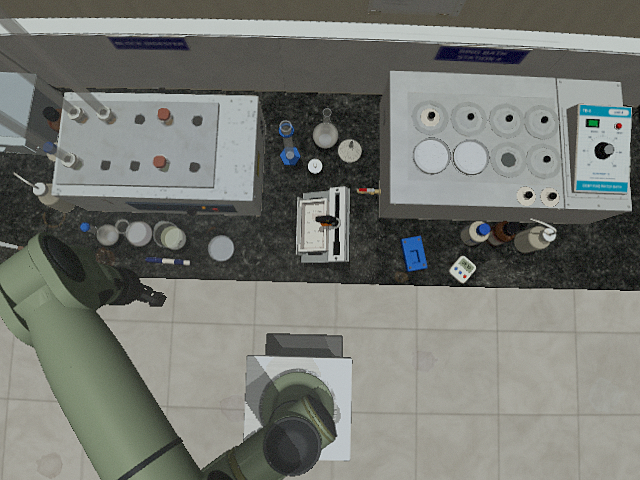

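```bash
python3 - <<'E'
from h import *
T=pickle.load(open("top9.pkl","rb"));S=pickle.load(open("scene9.pkl","rb"))
T0=pickle.load(open("top0.pkl","rb"))
K=OPEN+RP@np.array([.0005,.0705,-.0160-.003])
for n_,c,(x,y,w,h) in(("top",T,(315,205,40,30)),("scene",S,(340,195,35,40))):
    s=18 if n_=="top" else 14
    for A in(180,172,164):
        im=cv2.resize(c["pixels"][y:y+h,x:x+w],None,fx=s,fy=s,interpolation=cv2.INTER_CUBIC)
        pr=lambda P:tuple(int(round(q)) for q in ((proj(c,P)-[x,y]+.5)*s))
        Rs=Rst(A)
        for pts,col in(([(23,8,96),(23,-8,96),(-23,-8,96),(-23,8,96)],(255,255,0)),([(43,8,32),(43,-8,32),(0,-8,32),(0,8,32)],(0,255,0)),([(15*np.cos(t),15*np.sin(t),20) for t in np.linspace(0,6.28,24)],(255,0,0))):
            cv2.polylines(im,[np.array([pr(K+Rs@np.array(q)/1000) for q in pts])],True,col,1)
        if n_=="top": cv2.imwrite(f"pics/a_{n_}{A}.png",im)
        elif A==172: cv2.imwrite(f"pics/a_{n_}{A}.png",im)
E
cd pics; python3 -c "
import cv2,numpy as np
a=[cv2.resize(cv2.imread(f'a_top{k}.png')[:420,200:720],None,fx=.75,fy=.75) for k in(180,172,164)]
a.insert(0,cv2.imread('a_scene172.png'));b=a[0];b=cv2.resize(b,(390,315));
cv2.imwrite('a_all.png',np.vstack([np.hstack([b,a[1]]),np.hstack([a[2],a[3]])]))"
```

```text
(no output)
```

View pics/a_all.png

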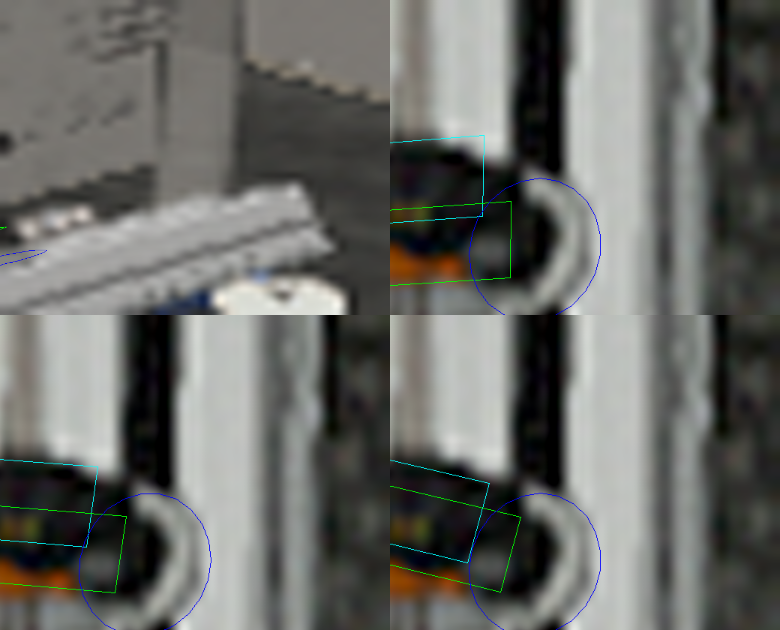

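Run:
```python
from h import *
T=pickle.load(open("top9.pkl","rb"));S=pickle.load(open("scene9.pkl","rb"))
out=[]
for (c,(x,y,w,h),s) in((T,(318,208,32,24),12),(S,(318,190,36,44),6)):
  row=[]
  for A,dx,dy in((None,0,0),(172,.5,70.5),(168,.5,70.5)):
    im=cv2.resize(c["pixels"][y:y+h,x:x+w],None,fx=s,fy=s,interpolation=cv2.INTER_CUBIC)
    if A:
        K=OPEN+RP@np.array([dx,dy,-19])/1000;Rs=Rst(A)
        pr=lambda P:tuple(int(round(q)) for q in ((proj(c,P)-[x,y]+.5)*s))
        for pts,col in(([(23,8,96),(23,-8,96),(-23,-8,96),(-23,8,96)],(255,255,0)),([(43,8,32),(43,-8,32),(0,-8,32),(0,8,32)],(0,255,0)),([(15*np.cos(t),15*np.sin(t),20) for t in np.linspace(0,6.28,24)],(255,0,0))):
            cv2.polylines(im,[np.array([pr(K+Rs@np.array(q)/1000) for q in pts])],True,col,1)
    row.append(im)
  out.append(np.hstack(row) )
W=max(o.shape[1] for o in out)
b=np.vstack([cv2.copyMakeBorder(o,0,0,0,W-o.shape[1],cv2.BORDER_CONSTANT) for o in out]);f=min(1,800/b.shape[1],600/b.shape[0])
cv2.imwrite("pics/b.png",cv2.resize(b,None,fx=f,fy=f))
```

```text
(no output)
```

View pics/b.png

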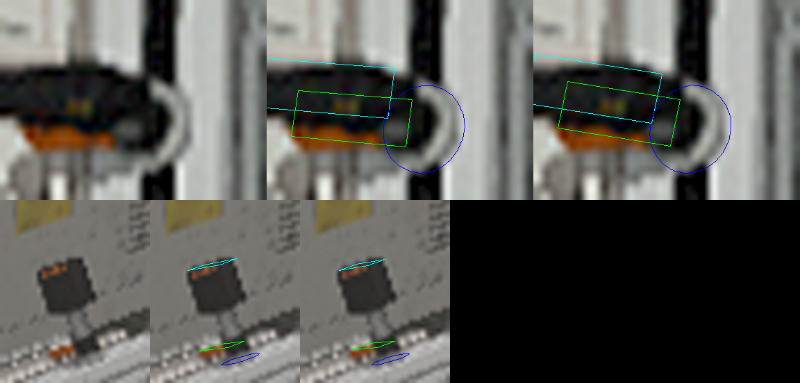

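Run:
```python
from ov import *
from workcell import *
C=OPEN+RP@np.array([.0008,.0710,0])
def yaw():
    Rt=R.from_quat(current_tcp_rot()).as_matrix();return (180+R.from_matrix(Rst(180).T@(Rt@np.diag([-1,1,-1]))).as_rotvec(degrees=True)[2]).round(2)
movep(*pose(C+n*.10,Rst(180),1))
line_to(pose(C-n*.0125,Rst(180),1)[0],max_speed=.12);wait(.1);rep("down")
grip(0,40);rep("g");print(yaw())
p=pose(C-n*.0125,Rst(180),1)[0]
line_to(p,pose(p,Rst(183),1)[1],max_speed=.05);wait(.15);rep("183");print(yaw())
grip(.5);wait(.1);rep("open")
print(current_clock())
```

```text
down [0.8 0.  1. ] [  0.9  71.6 -11.7] [0.01 0.44 0.02] 36.83
g [0.6 0.5 2.8] [  0.7  71.  -12.4] [-0.08  0.55 -0.  ] 37.4
180.0
183 [0.  1.5 2.5] [  0.7  71.3 -12.4] [ 0.26  0.73 -0.04] 37.8
182.94
open [1.  1.1 2.1] [  0.9  70.9 -12.6] [0.03 0.43 0.08] 38.27
38.275
```

Run:
```python
from ov import *
from workcell import *
grip(.9)
C=OPEN+RP@np.array([.0008,.0710,0])
line_to(pose(C+n*.10,Rst(183),1)[0],max_speed=.15)
move_j([0.661,0.143,-0.132,1.296,0,1.075]);wait(.1)
cc={}
for n_ in("scene","top"):
    c=capture(n_);cc[n_]=c;pickle.dump(c,open(n_+"10.pkl","wb"));cv2.imwrite(f"pics/{n_}10.png",c["pixels"])
out=[]
for n_,(x,y,w,h),s in(("top",(318,200,32,32),12),("scene",(318,190,36,44),8)):
  row=[]
  for tag in("9","10"):
    c=pickle.load(open(n_+tag+".pkl","rb"));row.append(cv2.resize(c["pixels"][y:y+h,x:x+w],None,fx=s,fy=s,interpolation=cv2.INTER_CUBIC))
  K=OPEN+RP@np.array([.8,71,-19])/1000;Rs=Rst(180);im=row[-1].copy()
  pr=lambda P:tuple(int(round(q)) for q in ((proj(c,P)-[x,y]+.5)*s))
  for pts,col in(([(23,8,96),(23,-8,96),(-23,-8,96),(-23,8,96)],(255,255,0)),([(43,8,32),(43,-8,32),(0,-8,32),(0,8,32)],(0,255,0)),([(15*np.cos(t),15*np.sin(t),20) for t in np.linspace(0,6.28,24)],(255,0,0))):
            cv2.polylines(im,[np.array([pr(K+Rs@np.array(q)/1000) for q in pts])],True,col,1)
  row.append(im);out.append(np.hstack(row))
W=max(o.shape[1] for o in out)
b=np.vstack([cv2.copyMakeBorder(o,0,0,0,W-o.shape[1],cv2.BORDER_CONSTANT) for o in out]);f=min(1,800/b.shape[1],600/b.shape[0])
cv2.imwrite("pics/b2.png",cv2.resize(b,None,fx=f,fy=f))
print(current_clock(),current_contact_force())
```

```text
42.05 [-0.46490687  0.26888896  0.63291033]
```

View pics/b2.png

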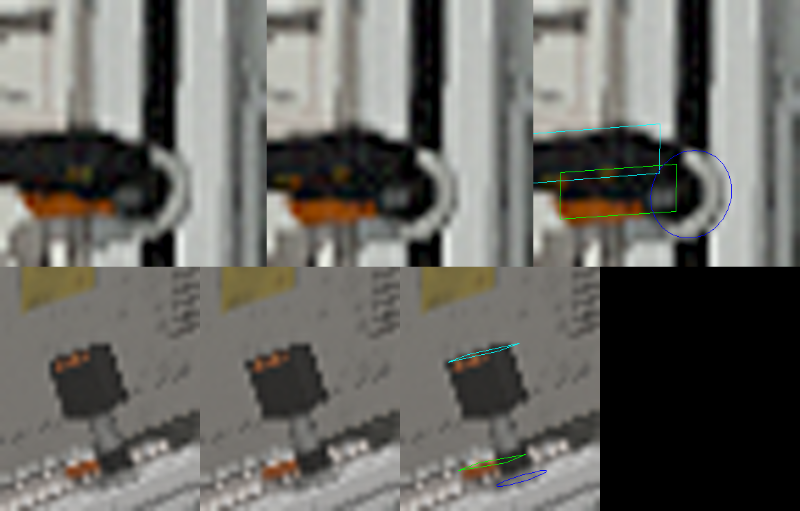

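View pics/scene10.png

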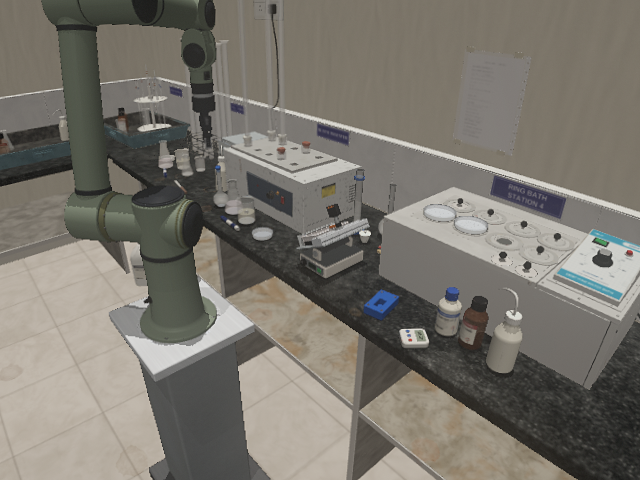

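Run:
```python
from h import *
from workcell import *
for n_ in("top","scene"):
    a=pickle.load(open(n_+"0.pkl","rb"))["pixels"];b=pickle.load(open(n_+"10.pkl","rb"))["pixels"]
    m=(cv2.absdiff(a,b).max(2)>40).astype(np.uint8)
    k,_,st,_=cv2.connectedComponentsWithStats(m);print(n_,[tuple(s) for s in st[1:] if s[4]>6 and s[0]>200])
finish_job();print(current_clock())
```

```text
top [(np.int32(315), np.int32(212), np.int32(20), np.int32(21), np.int32(242)), (np.int32(335), np.int32(218), np.int32(6), np.int32(11), np.int32(32)), (np.int32(410), np.int32(242), np.int32(16), np.int32(24), np.int32(258)), (np.int32(245), np.int32(356), np.int32(33), np.int32(46), np.int32(917)), (np.int32(291), np.int32(399), np.int32(6), np.int32(7), np.int32(12)), (np.int32(302), np.int32(400), np.int32(14), np.int32(19), np.int32(77)), (np.int32(288), np.int32(405), np.int32(4), np.int32(4), np.int32(8)), (np.int32(321), np.int32(408), np.int32(20), np.int32(42), np.int32(265)), (np.int32(289), np.int32(411), np.int32(13), np.int32(5), np.int32(19)), (np.int32(316), np.int32(420), np.int32(6), np.int32(7), np.int32(19)), (np.int32(322), np.int32(420), np.int32(9), np.int32(6), np.int32(19)), (np.int32(258), np.int32(463), np.int32(43), np.int32(17), np.int32(247)), (np.int32(251), np.int32(473), np.int32(6), np.int32(7), np.int32(11))]
scene [(np.int32(326), np.int32(204), np.int32(15), np.int32(14), np.int32(140)), (np.int32(329), np.int32(222), np.int32(14), np.int32(9), np.int32(69)), (np.int32(384), np.int32(276), np.int32(4), np.int32(5), np.int32(10)), (np.int32(374), np.int32(289), np.int32(15), np.int32(20), np.int32(179)), (np.int32(205), np.int32(308), np.int32(3), np.int32(5), np.int32(9)), (np.int32(205), np.int32(330), np.int32(3), np.int32(4), np.int32(7))]
the job is handed in; nothing more can be done
the job is handed in; nothing more can be done
```

The stud is locked in the keyhole seat with its orange toe over the tray's upper rim. The gripper let go and backed away, and I handed the job in at about 42 s.

**What went wrong and was mended**
- **First slide jammed:** I pressed the collar on the rail too hard, and the stud pitched forward in the jaws with its head still in the loading opening. I moved back, loosened the grip, pressed the stud onto its collar again and gripped harder. Then I slid it with the collar just off the rail.
- **Quarter turn fell short:** after the first release the pictures showed the stud about 5° short of the full turn. I gripped it again, turned to 183° (toe direction, with 180° straight downhill), let go and backed away once more.

**Last checks**
- **Head under the lips:** early in the slot, 24 mm along, lifting met the lips and lowering met the rail. The free play was about 1.4 mm, against 2 mm nominal.
- **Final pictures:** the collar sits on the seat and the toe points downhill over the rim, within a few degrees of square by eye.
- **Everything else:** comparing before and after pictures, the only changes on the bench (columns right of 200) are the stud, its shadow and the emptied pocket. The left end of the bench, where the arm now hangs, was not included in that comparison.
- **Disagreements:** the stud appeared about 3–4 mm lower in the side view than the tool reading implied. Contact during the turn put the seat about 1 mm from where the picture had it. Both are close to the 2 mm calibration limit.

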